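# Turn the parts dispenser's lid to the bolt compartment

### The job

The round black parts dispenser on the bench is about to be refilled with bolts. Using the bar on top of its lid, turn the lid until the slot in it is lined up with the compartment that has the small bolt as its sample on the rim, then let go of the bar.

Things in the scene. Friction and masses are not known exactly. Their poses are not given: they have to be found in the camera images.
- lid_grip (a point): Point to grip, in the black bar on the lid, on the lid's upright turning axis, 82 mm above the bench. Bar 64 mm long, 14 wide, from 54 to 92 mm above the bench. x: along the bar towards the slot; z up. Lid: light grey disc 160 mm across, top 54 mm above the bench, on a black tray 228 mm across fixed to the bench, with six 60 degree compartments.
- lid_slot (a point): Point on the centre line of the lid's slot, moving with the lid: 98 mm from its axis, over the middle of the tray's ledge, 54 mm above the bench. Axes as lid_grip. The slot is a wedge 36 degrees wide, open at the lid's edge, through which the dark compartment shows; the bar points at it.
- bolt_sample: Steel bolt 28 mm long (round head 16 mm wide, shank 8 mm), glued lying on the tray's ledge (44 mm above the bench), 98 mm from the lid's axis, outside the middle of the wanted compartment. Origin on the ledge under the bolt; x along the bolt, z up; not radial. The other samples: hexagon nut, square nut, ball, washer, brass tube; none over 16 mm tall.
- lid (a joint): Lid angle, rad, growing counterclockwise from above; 0 with the slot at the brass tube. The bolt is 60 degrees from the tube, on either side; the slot starts within 0.4 rad of the tube, so the turn is 0.65 to 1.45 rad, either way. It turns past every compartment (stops at -3.1 and 3.1) with light friction, about 0.06 N m, and stays where left.

How it is judged:
By the outcome, as a careful person would: the job done as asked, in the order asked, and still so for the second after the job is handed in, with the robot touching nothing.
It also fails if it takes over 32 s, if anything falls off the work surface, if the arm or the gripper's body presses on something with over 40 N, if the wrist force passes 120 N, or if a joint passes its speed limit or range.

### The arm

A 6-joint arm with a two-finger parallel gripper is mounted at the origin on the work surface. World frame = base frame: x ahead of the robot, y to its left, z up, the work surface at z = 0. Lengths are in m, angles in rad, forces in N, time in s.
With the tool pointing down it reaches from about 0.3 to 0.775 m from the base axis. Payload 14.6 kg.
Tool frame: the origin (TCP) lies at the very end of the fingers, on their centre line; the grasp point (between the pads) lies 19 mm behind it; z points along the fingers, y is the direction in which the jaws open and shut (so a half turn about z gives the same grasp; the last joint's range is limited). The gripper opens to 94 mm and grips with 3 to 60 N. Pads are 16 mm wide; open, the fingers measure 119 mm over their backs; the gripper's body (75 mm by 177 mm) begins 78 mm behind the grasp point.
Start: joints at [-1.177, 0.3, 1.521, -0, 1.321, -0.067], TCP at [0.245, -0.493, 0.205] pointing down, gripper open.
Joint ranges: [-3.03, 3.03], [-0.79, 2.21], [0.23, 2.52], [-1.04, 4.18], [0, 3.07], [-2.55, 2.55]. Speed limits (rad/s): [2.22, 2.22, 2.57, 3.14, 3.14, 3.14].

### API

Orientations are given as [roll, pitch, yaw] about the fixed x, y, z axes, in that order (R = Rz(yaw) Ry(pitch) Rx(roll)).
In Python, from station import status, camera, ctrl gives the robot as it stands. The module is installed in compiled form; this text tells all that it offers.
- The arm moves only by the shell command python3 -m jog 'ROWS' [FORCE]. ROWS is JSON, a list of rows, each a list of 7 numbers: the shift along the tool's x, y, z each as a share of 1000 mm, from -1 to 1, then the turn, a rotation vector about the tool's x, y, z each as a share of pi/2 rad, from -1 to 1, then the opening, from -1 (shut) to 1 (fully open), so that 0 is half open. A call has 1 to 20 rows; each row is the pose to reach, as a shift and turn from the pose measured when the call began, along the tool's axes at that moment; what a row does not reach only later rows make up. A row lasts 1/10 s, in which the tool goes at most 50 mm and 8.59 degrees, less where a joint would pass 70% of its speed; a pose out of reach is approached as far as the arm can. A call with a number of a shift or a turn outside -1 to 1 is refused whole. A call with a gripper value outside its range is refused whole. The fingers move at their own pace and stop on an object; FORCE is the grip in N (left out, the last holds). Time passes only in rows, so rows that repeat a pose let the fingers close. It gives the time, the measured TCP pose, the force and the opening at its end, in the units of the state.
- status.get_obs(): the state, without advancing time (a new reading comes with each control period).
- camera(name): name is "side" or "top"; returns a dict with "image" (400x640x3 uint8, red, green, blue), "fx", "fy", "cx", "cy" (pixels), "k1" (the pictures are not rectified: a ray, as slopes to the right and down, at radius r is drawn at 1 + k1 r^2 times it, then the intrinsics apply), "world_from_camera" (4x4, takes a point from camera to world coordinates). Camera axes: x right, y down, z forward; pixel columns grow to the right and rows downward; lengths in m; the calibration is good to about 2 mm. A picture is of the moment at which its call begins. There is no depth.
- ctrl.hand_in(): hands the job in, once; it reports no verdict.
The state is a dict: "time_s": time; "qpos": joint angles; "joint_vel": joint speeds; "tau": joint torques, N m; "ee_pos": TCP position; "eef_rot": TCP orientation; "force": force on the tool from outside, world axes, zero at the start; "moment": the same for the moment, N m; "grip_width": finger opening in m.
Only numpy, scipy, OpenCV 4.12 (cv2) and the standard library are available. Lean on these libraries where they do the work, as an engineer would, in place of code of your own. Each camera call takes 0.05 s, during which the arm holds its last target.

## Working session

There is one attempt and no reset: what is moved stays moved. The work goes in short steps, Python scripts to look and compute and a shell command to move; the robot and the scene stay as the last step left them, time stands still between calls to the robot, and variables do not carry over. Pictures are saved under pics/ and viewed, and the job is handed in when it is done.

```bash
mkdir -p pics; cat > h.py <<'E'
import numpy as np, cv2
from station import status, camera, ctrl
def snap(n,f):
    c=camera(n); cv2.imwrite(f,c["image"][:,:,::-1]); np.save(f+'.npy',c,allow_pickle=True); return c
def load(f): return np.load(f+'.npy',allow_pickle=True).item()
def ray(c,u,v):
    K=np.array([[c['fx'],0,c['cx']],[0,c['fy'],c['cy']],[0,0,1.]])
    p=cv2.undistortPoints(np.array([[[u,v]]],float),K,np.array([c['k1'],0,0,0,0.]))[0,0]
    T=np.array(c['world_from_camera']); return T[:3,3],T[:3,:3]@np.array([p[0],p[1],1])
def onz(c,u,v,z):
    o,d=ray(c,u,v); return o+d*(z-o[2])/d[2]
def px(c,P):
    T=np.array(c['world_from_camera']); q=T[:3,:3].T@(np.array(P)-T[:3,3]); s=q[:2]/q[2]; s=s*(1+c['k1']*(s@s))
    return s[0]*c['fx']+c['cx'],s[1]*c['fy']+c['cy']
E
python3 - <<'E'
from h import *
print(status.get_obs())
for n in ("top","side"):
    c=snap(n,f"pics/{n}0.png"); print(n,c['k1'],c['fx'],np.round(c['world_from_camera'],3).tolist())
E
```

```text
{'time_s': 0.0, 'qpos': array([-1.17656717e+00,  3.00479433e-01,  1.52159863e+00,  3.37010371e-05,
        1.32071440e+00, -6.66101908e-02]), 'joint_vel': array([ 0.00102558, -0.00133688,  0.00053422,  0.00152661, -0.00095829,
       -0.00027102]), 'tau': array([-1.58971841e-03, -5.31820536e+01, -3.52741778e+01,  7.07572815e-02,
        2.44566542e-02, -1.04012508e-04]), 'ee_pos': array([ 0.24447984, -0.49237008,  0.20487434]), 'eef_rot': array([-3.14039768e+00, -1.12430514e-04,  4.60830918e-01]), 'force': array([-0.29950046,  0.18291869, -1.05901527]), 'moment': array([-0.01809164, -0.0538012 , -0.04068382]), 'grip_width': 0.09401729231298762}
top -0.09907341687636369 496.38025857062473 [[-0.025, -0.991, 0.132, 0.539], [-0.999, 0.02, -0.042, 0.039], [0.039, -0.133, -0.99, 0.738], [0.0, 0.0, 0.0, 1.0]]
side -0.011197822169822767 520.5463979397549 [[-0.988, -0.114, 0.1, 0.546], [-0.152, 0.705, -0.692, 0.479], [0.008, -0.7, -0.714, 0.54], [0.0, 0.0, 0.0, 1.0]]
```

View pics/top0.png

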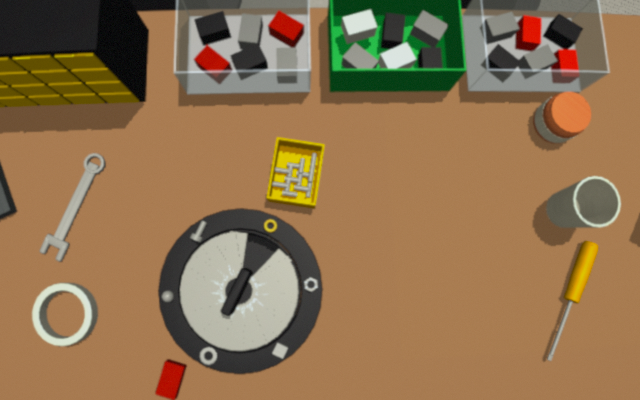

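View pics/side0.png

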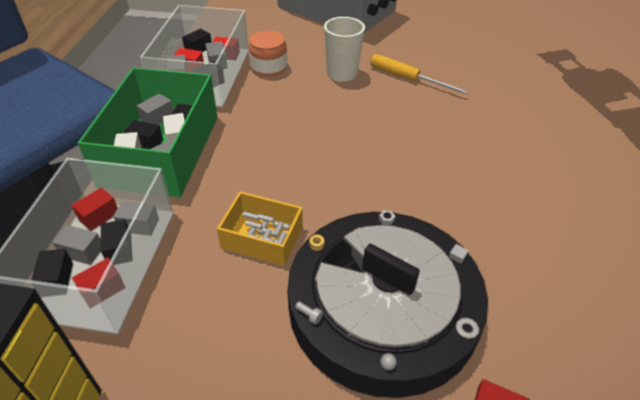

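The top view shows the brass tube at (270,226), the bolt at (199,231), and the slot around (262,250), with the bar pointing to the slot. The turn is counterclockwise. Next I measure these positions.

```bash
cat > meas.py <<'E'
from h import *
def lid(c,near,plot=None,z=0.054):
    im=c['image']; hsv=cv2.cvtColor(im,cv2.COLOR_RGB2HSV)
    m=((hsv[:,:,1]<70)&(hsv[:,:,2]>100)).astype(np.uint8)*255
    cs,_=cv2.findContours(m,cv2.RETR_EXTERNAL,cv2.CHAIN_APPROX_NONE)
    k=max((k for k in cs if cv2.pointPolygonTest(k,near,False)>-60 and abs(np.array(k)[:,0].mean(0)-near).max()<70),key=cv2.contourArea)
    P=np.array([onz(c,*p[0],z)[:2] for p in k])
    return k,P
def circ(P):
    from scipy.optimize import least_squares
    f=lambda x:np.hypot(P[:,0]-x[0],P[:,1]-x[1])-x[2]
    return least_squares(f,[*P.mean(0),.08],loss='soft_l1',f_scale=.001).x
E
cat > m1.py <<'E'
from meas import *
import sys
for f,near in (("top0",(240,292)),("side0",(388,285))):
    c=load(f"pics/{f}.png"); k,P=lid(c,near); C=circ(P); print(f,'lid circle',C.round(4))
    d=P-C[:2]; r=np.hypot(*d.T); a=np.degrees(np.arctan2(d[:,1],d[:,0]))
    s=(r<.070)&(r>.045); print(' slot edge angs',sorted(set(a[s].round().astype(int))))
c=load("pics/top0.png")
Q=[]
for n,(u,v) in dict(tube=(270,226),bolt=(199,231),hex=(311,285),sq=(280,351),washer=(208,356),ball=(167,297)).items():
    p=onz(c,u,v,.048)[:2]; Q.append(p); print(n,p.round(4))
C=circ(np.array(Q)); print('samples circle',C)
for p in Q: print(np.degrees(np.arctan2(*(p-C[:2])[::-1])).round(1))
c=load("pics/side0.png")
for n,(u,v) in dict(tube=(317,242),bolt=(311,313),hex=(387,217),sq=(459,254),washer=(467,328),ball=(388,361)).items():
    p=onz(c,u,v,.048)[:2]; print(n,p.round(4),np.degrees(np.arctan2(*(p-C[:2])[::-1])).round(1))
for f,b in(("top0",(150,200,330,380)),("side0",(280,200,500,390))):
    i=cv2.imread(f"pics/{f}.png")[b[1]:b[3],b[0]:b[2]]; cv2.imwrite(f"pics/{f}_z.png",cv2.resize(i,None,fx=3,fy=3,interpolation=2))
E
python3 m1.py
```

```text
top0 lid circle [0.5105 0.1289 0.0791]
 slot edge angs [np.int64(-44), np.int64(-43), np.int64(-10), np.int64(-9), np.int64(-8)]
side0 lid circle [0.5107 0.1304 0.0792]
 slot edge angs [np.int64(-76), np.int64(-75), np.int64(-74), np.int64(-72), np.int64(-71), np.int64(-70), np.int64(-69), np.int64(-68), np.int64(-67), np.int64(-66), np.int64(-65), np.int64(-64), np.int64(-63), np.int64(-61), np.int64(-59), np.int64(-57), np.int64(-55), np.int64(-53), np.int64(-52), np.int64(-50), np.int64(-49), np.int64(-48), np.int64(-47), np.int64(-44), np.int64(-43), np.int64(-10), np.int64(-9), np.int64(-8)]
tube [0.5986 0.0853]
bolt [0.5936 0.184 ]
hex [0.516  0.0301]
sq [0.4279 0.0742]
washer [0.4233 0.172 ]
ball [0.5038 0.2279]
samples circle [0.51092664 0.12900645 0.0988317 ]
-26.5
33.6
-87.1
-146.6
153.9
94.1
tube [0.5983 0.0846] -26.9
bolt [0.5903 0.1827] 34.1
hex [0.5166 0.0305] -86.7
sq [0.4287 0.0761] -147.2
washer [0.4244 0.1749] 152.1
ball [0.5052 0.2251] 93.4
```

```bash
cat > go.py <<'E'
from h import *
import sys
from scipy.spatial.transform import Rotation as R
x,y,z,yaw=map(float,sys.argv[1:5]); s=status.get_obs()
R0=R.from_euler('xyz',s['eef_rot']); Rt=R.from_euler('xyz',[np.pi,0,np.radians(yaw)])
print('t',s['time_s'],'pos',s['ee_pos'].round(4),'rot',np.degrees(s['eef_rot']).round(2),'w',s['grip_width'],'f',s['force'].round(1),'q6',s['qpos'][5].round(2))
print('shift',R0.inv().apply(np.array([x,y,z])-s['ee_pos']).round(4),'turn',((R0.inv()*Rt).as_rotvec()/(np.pi/2)).round(4))
E
python3 go.py .5107 .1293 .15 -26.4
python3 - <<'E'
from h import *
c=load("pics/top0.png")
a,b=onz(c,250,270,.092),onz(c,223,313,.092); print(a,b,np.degrees(np.arctan2(a[1]-b[1],a[0]-b[0])))
E
```

```text
t 0.1 pos [ 0.2445 -0.4924  0.2049] rot [-179.94   -0.     26.4 ] w 0.09368233876647139 f [ 0.4 -0.1  0.5] q6 -0.07
shift [ 0.5149 -0.4384  0.0554] turn [-6.000e-04  3.000e-04  5.867e-01]
[0.5384867  0.10879612 0.092     ] [0.48450761 0.14389213 0.092     ] -33.031023238507984
```

View pics/top0_z.png

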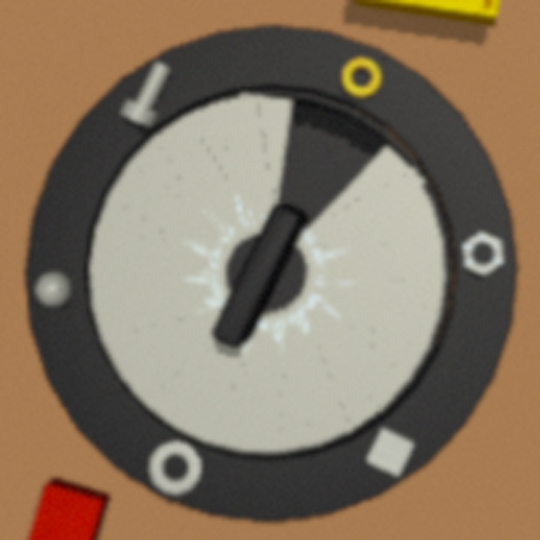

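The zoomed view confirms the bolt at upper left and the slot centred at the tube, at about -26.4°. I'll move above the bar, aligned with it.

```bash
python3 -m jog '[[0.515,-0.438,0.02,0,0,0.587,1],[0.515,-0.438,0.02,0,0,0.587,1],[0.515,-0.438,0.02,0,0,0.587,1],[0.515,-0.438,0.02,0,0,0.587,1],[0.515,-0.438,0.02,0,0,0.587,1],[0.515,-0.438,0.02,0,0,0.587,1],[0.515,-0.438,0.02,0,0,0.587,1],[0.515,-0.438,0.02,0,0,0.587,1],[0.515,-0.438,0.02,0,0,0.587,1],[0.515,-0.438,0.02,0,0,0.587,1],[0.515,-0.438,0.02,0,0,0.587,1],[0.515,-0.438,0.02,0,0,0.587,1],[0.515,-0.438,0.02,0,0,0.587,1],[0.515,-0.438,0.02,0,0,0.587,1],[0.515,-0.438,0.02,0,0,0.587,1],[0.515,-0.438,0.02,0,0,0.587,1],[0.515,-0.438,0.02,0,0,0.587,1],[0.515,-0.438,0.02,0,0,0.587,1]]'; python3 go.py .5107 .1293 .064 -26.4
python3 -c "
from h import *
snap('side','pics/side1.png')"
```

```text
time_s: 1.9
ee_pos: [0.5108, 0.1278, 0.1856]
eef_rot: [-3.141, 0.001, -0.463]
force: [0.0, -1.1, 0.1]
grip_width: 0.0939
t 1.9 pos [0.5108 0.1278 0.1856] rot [-1.7996e+02  3.0000e-02 -2.6520e+01] w 0.09387276319511324 f [ 0.  -1.1  0.1] q6 2.21
shift [-0.0007 -0.0012  0.1216] turn [-0.0005  0.0004 -0.0013]
```

View pics/side1.png

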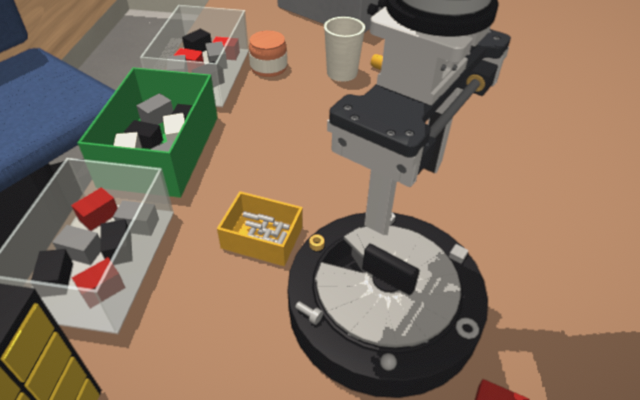

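The tool is above the bar: the near fingertip shows at (380,235), with the bar below at (390,268). I'll descend around it and close.

```bash
python3 -m jog '[[0,-0.001,0.04,0,0,0,1],[0,-0.001,0.08,0,0,0,1],[0,-0.001,0.1,0,0,0,1],[0,-0.001,0.115,0,0,0,1],[0,-0.001,0.122,0,0,0,1],[0,-0.001,0.122,0,0,0,1],[0,-0.001,0.122,0,0,0,1]]'; python3 go.py .5107 .1293 .064 -26.4
```

```text
time_s: 2.65
ee_pos: [0.5118, 0.1286, 0.0646]
eef_rot: [-3.14, -0.001, -0.463]
force: [0.8, -0.7, 0.6]
grip_width: 0.0936
t 2.65 pos [0.5118 0.1286 0.0646] rot [-1.7991e+02 -3.0000e-02 -2.6550e+01] w 0.09360523872378754 f [ 0.8 -0.7  0.6] q6 2.21
shift [-0.0013 -0.0001  0.0006] turn [-0.001  -0.0003 -0.0017]
```

```bash
python3 -m jog '[[-0.001,0,0,0,0,0,0],[-0.001,0,0,0,0,0,-0.5],[-0.001,0,0,0,0,0,-0.9],[-0.001,0,0,0,0,0,-0.9],[-0.001,0,0,0,0,0,-0.9],[-0.001,0,0,0,0,0,-0.9],[-0.001,0,0,0,0,0,-0.9],[-0.001,0,0,0,0,0,-0.9]]' 20; python3 go.py .5107 .1293 .064 33.6
python3 -c "
from h import *
snap('side','pics/side2.png');snap('top','pics/top2.png')"
```

```text
time_s: 3.45
ee_pos: [0.5109, 0.1291, 0.0646]
eef_rot: [-3.14, -0.0, -0.463]
force: [-0.5, -0.4, 0.0]
grip_width: 0.0331
t 3.45 pos [0.5109 0.1291 0.0646] rot [-1.7991e+02 -2.0000e-02 -2.6550e+01] w 0.03308061450363308 f [-0.5 -0.4  0. ] q6 2.21
shift [-0.0002 -0.0001  0.0006] turn [-0.0007 -0.0007 -0.6683]
```

View pics/side2.png

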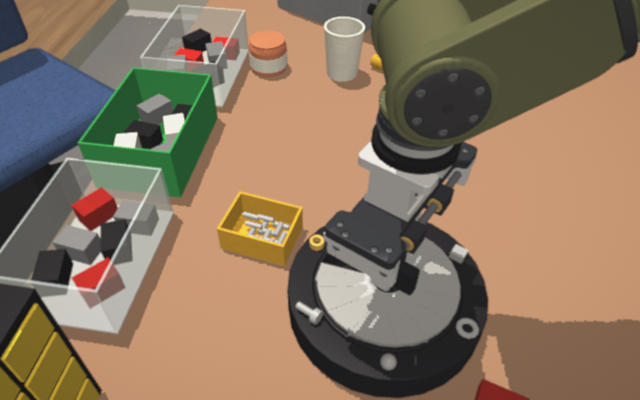

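The fingers are around the bar, with the pad near (385,285), but they're still closing at 33 mm. I'll keep closing.

```bash
python3 -m jog '[[0,0,0,0,0,0,-0.95],[0,0,0,0,0,0,-0.95],[0,0,0,0,0,0,-0.95],[0,0,0,0,0,0,-0.95],[0,0,0,0,0,0,-0.95],[0,0,0,0,0,0,-0.95]]' 20; python3 go.py .5107 .1293 .0646 33.6
```

```text
time_s: 4.15
ee_pos: [0.511, 0.1294, 0.0646]
eef_rot: [-3.14, -0.001, -0.463]
force: [2.6, 4.5, -2.4]
grip_width: 0.0141
t 4.15 pos [0.511  0.1294 0.0646] rot [-1.7988e+02 -3.0000e-02 -2.6540e+01] w 0.014064258971047036 f [ 2.6  4.5 -2.4] q6 2.21
shift [-0.0002  0.0002 -0.    ] turn [-0.001  -0.001  -0.6682]
```

Gripped at 14 mm. Now I turn 60° counterclockwise.

```bash
python3 -m jog '[[0,0,0,0,0,-0.03,-0.95],[0,0,0,0,0,-0.08,-0.95],[0,0,0,0,0,-0.14,-0.95],[0,0,0,0,0,-0.2,-0.95],[0,0,0,0,0,-0.26,-0.95],[0,0,0,0,0,-0.32,-0.95],[0,0,0,0,0,-0.38,-0.95],[0,0,0,0,0,-0.44,-0.95],[0,0,0,0,0,-0.5,-0.95],[0,0,0,0,0,-0.56,-0.95],[0,0,0,0,0,-0.61,-0.95],[0,0,0,0,0,-0.65,-0.95],[0,0,0,0,0,-0.667,-0.95],[0,0,0,0,0,-0.667,-0.95],[0,0,0,0,0,-0.667,-0.95],[0,0,0,0,0,-0.667,-0.95]]' 20; python3 go.py .5107 .1293 .0646 33.6
python3 -c "
from h import *
snap('side','pics/side3.png');snap('top','pics/top3.png')"
```

```text
time_s: 5.75
ee_pos: [0.5111, 0.1284, 0.0646]
eef_rot: [3.141, -0.001, 0.584]
force: [1.1, -6.0, 0.1]
grip_width: 0.014
t 5.75 pos [0.5111 0.1284 0.0646] rot [ 1.7996e+02 -7.0000e-02  3.3490e+01] w 0.014047981497314484 f [ 1.1 -6.   0.1] q6 1.16
shift [ 0.0002 -0.001  -0.    ] turn [ 0.0005 -0.0008 -0.0012]
```

View pics/side3.png

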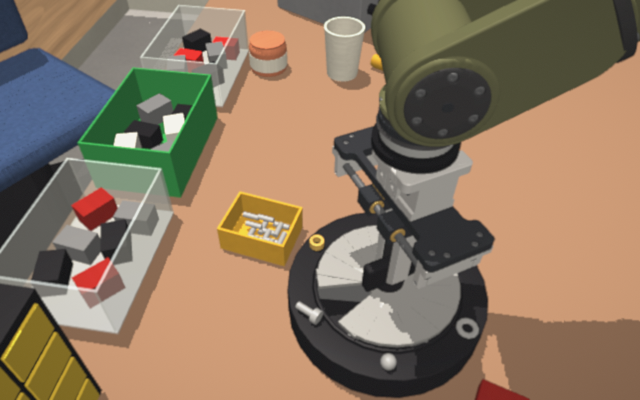

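The slot at (340,297) now faces the bolt at (310,313). I'll release, go up, and back off so the top camera can see.

```bash
python3 -m jog '[[0,0,0,0,0,0,-0.5],[0,0,0,0,0,0,0],[0,0,0,0,0,0,0.5],[0,0,0,0,0,0,0.5],[0,0,0,0,0,0,0.5],[0,0,0,0,0,0,0.5],[0,0,0,0,0,0,0.5],[0,0,0,0,0,0,0.5]]'
python3 -m jog '[[0,0,-0.03,0,0,0,0.5],[0,0,-0.07,0,0,0,0.5],[0,0,-0.12,0,0,0,0.5],[0,0,-0.12,0,0,0,0.5]]'
python3 go.py .35 -.25 .25 33.6
```

```text
time_s: 6.65
ee_pos: [0.5111, 0.1284, 0.0646]
eef_rot: [3.141, -0.001, 0.585]
force: [1.4, 1.2, 0.4]
grip_width: 0.07
time_s: 7.05
ee_pos: [0.5132, 0.1288, 0.1909]
eef_rot: [3.137, -0.01, 0.585]
force: [-0.7, -0.1, -0.6]
grip_width: 0.0703
t 7.05 pos [0.5132 0.1288 0.1909] rot [179.73  -0.59  33.49] w 0.07026077829452361 f [-0.7 -0.1 -0.6] q6 1.16
shift [-0.3445  0.2262 -0.0616] turn [ 0.003  -0.0066 -0.0012]
```

```bash
python3 -m jog '[[-0.345,0.226,-0.06,0,0,0,0.5],[-0.345,0.226,-0.06,0,0,0,0.5],[-0.345,0.226,-0.06,0,0,0,0.5],[-0.345,0.226,-0.06,0,0,0,0.5],[-0.345,0.226,-0.06,0,0,0,0.5],[-0.345,0.226,-0.06,0,0,0,0.5],[-0.345,0.226,-0.06,0,0,0,0.5],[-0.345,0.226,-0.06,0,0,0,0.5],[-0.345,0.226,-0.06,0,0,0,0.5],[-0.345,0.226,-0.06,0,0,0,0.5],[-0.345,0.226,-0.06,0,0,0,0.5],[-0.345,0.226,-0.06,0,0,0,0.5]]'
python3 - <<'E'
from meas import *
for n,near in (("top",(240,292)),("side",(388,285))):
    c=snap(n,f"pics/{n}4.png"); k,P=lid(c,near); C=circ(P); print(n,C.round(4))
    d=P-C[:2]; r=np.hypot(*d.T); a=np.degrees(np.arctan2(d[:,1],d[:,0]))
    s=(r<.070)&(r>.045); print(*np.unique(a[s].round().astype(int),return_counts=True))
i=cv2.imread("pics/top4.png")[200:380,150:330]; cv2.imwrite("pics/top4_z.png",cv2.resize(i,None,fx=3,fy=3,interpolation=2))
E
```

```text
time_s: 8.25
ee_pos: [0.3499, -0.2491, 0.248]
eef_rot: [3.137, -0.01, 0.586]
force: [0.3, 0.1, -0.1]
grip_width: 0.0708
top [0.5106 0.1278 0.0791]
[15 16 17 50 51] [ 1 14  3  2 12]
side [0.5101 0.1299 0.0787]
[-134 -132 -131 -130 -129 -127 -126 -124 -122 -120 -118 -117 -116 -115
 -114 -113 -112 -111 -109 -108 -106 -104   16   17   50   51] [ 1  1  1  2  1  1  1  1  2  1  1  1  1  1  1  1  2  1  2  1  2  1 12 10
  5 11]
```

View pics/top4_z.png

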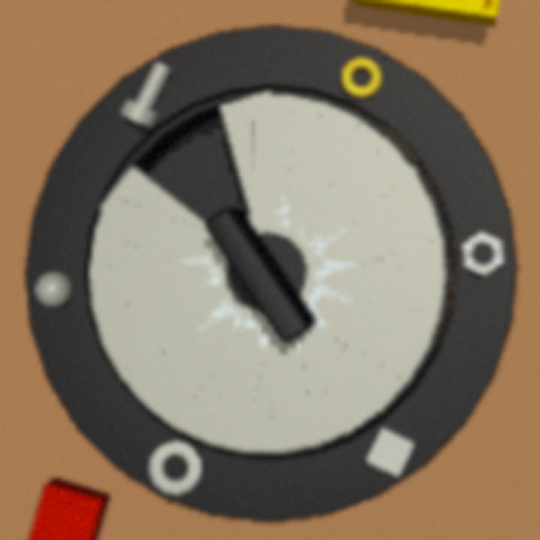

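The slot, at about (180,150) in the zoomed view, points at the bolt at (147,95). Its edges are at 16.2° and 50.8°, so its centre is at about 33.5°, against a target of 33.6°. I'm handing in.

```bash
python3 -c "
from station import ctrl
print(ctrl.hand_in())"
```

```text
the job is handed in; nothing more can be done
None
```

I gripped the bar, turned the lid 60° counterclockwise until its slot lined up with the bolt compartment, and let go. I then moved the arm well clear and handed the job in after about 8.4 s.

- **Alignment:** after release, the slot centre measured about 33.5° in both cameras. The target was 33.6°, fitted from all six samples on the rim. The bolt itself read 33.6° in the top view and 34.1° in the side view.
- **Forces:** readings stayed under about 7 N at each step I checked.
- **Disagreements:** a rough hand-picked reading of the bar's direction before the turn was off by about 6° (-33° against -26.4°). I put that down to poorly chosen end points and used the slot edges instead. The two cameras placed the lid's axis about 2 mm apart, which is within the calibration.

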